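Close the pressure tester and lift its guard off the sealing cap

ROBOT

A 6-joint arm with a two-finger parallel gripper is mounted at the origin on the work surface. World frame = base frame: x ahead of the robot, y to its left, z up, the work surface at z = 0. Lengths are in mm, angles in degrees, forces in N, time in s.
With the tool pointing down it reaches from about 300 to 850 mm from the base axis. Payload 4.2 kg.
Tool frame: the origin (TCP) lies midway between the tips of the shut fingers; the grasp point (between the pads) lies 19 mm behind it (env.grip_depth is the distance from the TCP to the grasp point, in mm); z points along the fingers, y is the line along which they close (so a half turn about z gives the same grasp; the last joint's range is limited). The gripper opens to 91 mm and grips with 3 to 60 N. Pads are 32 mm wide; open, the fingers measure 118 mm over their backs; the gripper's body (76 mm by 178 mm) begins 60 mm behind the grasp point.
Start: joints at [-73.109, 18.312, 89.639, -0, 72.044, -1.146], TCP at [178.039, -546.761, 190.276] pointing down, gripper open.
Joint ranges: [-177.97, 177.97], [-48.28, 115.42], [12.27, 149.76], [-77.06, 257.06], [2.81, 150.46], [-146.56, 146.56]. Speed limits (degrees/s): [147.25, 147.25, 180, 180, 180, 180].

INTERFACE

Orientations are given as [roll, pitch, yaw] about the fixed x, y, z axes, in that order (R = Rz(yaw) Ry(pitch) Rx(roll)).
In Python, from workcell import env, eyes gives the robot as it stands.
- The arm moves only by the tool send_rows, never from a script. Its argument "motion" is a list of rows, each a list of 7 numbers: the shift along the world's x, y, z normalised to -1 to 1, where 1 is 0.5 m, then the turn, a rotation vector about the world's x, y, z normalised to -1 to 1, where 1 is 60 degrees, then the opening, from -1 (shut) to 1 (fully open). A call has 1 to 20 rows; each row is the pose to reach, as a shift and turn from the pose commanded when the call began; what a row does not reach only later rows make up. A row lasts 1/8 s, in which the tool goes at most 62.5 mm and 10.7 degrees, less where a joint would pass 70% of its speed; a pose out of reach is approached as far as the arm can. A call with a number of a shift or a turn outside -1 to 1 is refused whole. A call with a gripper value outside its range is refused whole. The fingers move at their own pace and stop on an object; "squeeze" is the grip in N (left out, the last holds). Time passes only in rows, so rows that repeat a pose let the fingers close. It gives the time, the measured TCP pose, the force, the opening and the grip force at its end, in the units of the state.
- env.state(): the state, without advancing time (a new reading comes with each control period).
- eyes.grab_frame(name): name is "side" or "top" or "wrist"; returns a dict with "pixels" (400x640x3 uint8, red, green, blue), "depth" (400x640 float32, mm along the optical axis (not along the pixel's ray), 0 where there is no reading), "fx", "fy", "cx", "cy" (pixels), "distortion" ([k1, k2, p1, p2, k3] as OpenCV has them; the pictures are not rectified), "R" (3x3) and "t" (3): a world point X has camera coordinates R X + t; the wrist camera has in their place "T_tool_cam" (4x4, takes a point from camera to tool coordinates, whose origin is the TCP and whose axes are the flange's). Camera axes: x right, y down, z forward; pixel columns grow to the right and rows downward; lengths in mm; the calibration is good to about 2 mm. A picture is of the moment at which its call begins: read the wrist's pose just before it.
- env.job_done(): hands the job in; it is judged then, once.
The state is a dict: "time_s": time; "qpos": joint angles; "qvel": joint speeds; "effort": joint torques, N m; "ee_pos": TCP position; "ee_rot": TCP orientation; "force": force on the tool from outside, world axes, zero at the start; "torque": the same for the moment, N m; "gripper_width": finger opening in mm; "gripper_force": force on a finger pad.
Only numpy, scipy, OpenCV 4.12 (cv2) and the standard library are available. Lean on these libraries where they do the work, as an engineer would, in place of code of your own. Each camera call takes 0.05 s, during which the arm holds its last target. There are 200 camera calls.

TASK

Put the brass bursting disc holder, hub up, into the recess of the pressure tester's test head and press it firmly home until its flange is flush with the head. Then pick up the sealing cap by its stem with the guard still riding on it, and lower the two together onto the head, set down and not dropped. Finally lift the guard alone by its neck until its rim is clear above the tip of the stem, leaving the cap seated as it was so that the hose can be coupled to it, and finish while still holding the guard level there above the cap; leave the other things on the bench where they are.

Things in the scene. Friction and masses are not known exactly. Their poses are not given: they have to be found in the camera images.
- head_face (a point): centre of the flat top face of the pressure tester's test head: an upright round steel head, 80 mm diameter, on a bolted flange 108 mm across whose top is 32 mm below the face. The open recess in the middle of the face is 43 mm in diameter and 10 mm deep. z is up
- holder_mid (a point): bursting disc holder, loose brass part standing upright on the bench: round flange 40 mm diameter, 10 mm thick, foot edge chamfered; round hub on top, 20 mm diameter, 20 mm tall; 30 mm tall in all. This point is on its axis 15 mm above its underside, 5 mm above the flange's top; when flush in the recess it is 5 mm above the head face. z is up its axis
- cap_stem (a point): grip point on the stem of the sealing cap (inner lid), a round upright stem 18 mm in diameter. Cap and guard stand nested on the bench; only the stem shows, its top 32 mm standing out of the guard's neck. This point is on the axis, 11 mm below the stem's tip, 21 mm above the neck's top edge, 97 mm above the cap's lower edge. Lifting by the stem brings the guard along
- cap_seat (a point): centre of the cap's inside shoulder, which comes to rest on the head face (then the two points meet within the fit); 81 mm below cap_stem, 16 mm above the cap's lower edge. Below it the skirt, 86 mm wide inside, slips loosely over the 80 mm head; above it a pocket 34 mm wide, 24 mm deep takes the holder's hub. z is up
- guard_neck (a point): grip point on the neck of the guard (outer lid): an upright tube on the guard's roof, 42 mm outside diameter, 34 mm bore, 28 mm tall, with the stem passing through it. This point is on the neck's axis, 10 mm below its top edge, 18 mm above the roof; while nested 31 mm below cap_stem. z is up the axis
- guard_rim (a point): centre of the guard's open lower rim, 63 mm below guard_neck. While nested it is 13 mm below cap_seat (3 mm above the cap's lower edge). Guard's rim is clear of the stem when it is higher than the stem's tip, 105 mm above its nested height
- holder: the bursting disc holder, about 0.14 kg, origin at the centre of its underside
- cap: the sealing cap, inner lid: loose round steel cap, 92 mm diameter, 44 mm tall without the stem, 108 mm with it, about 0.3 kg, hidden under the guard at the start; origin at the centre of its lower edge
- guard: the guard, outer lid: loose round aluminium cover, 110 mm outside and 104 mm inside diameter, roof top 45 mm and neck top 73 mm above its rim, about 0.2 kg. The underside of its roof rests on the cap's top; it can shift sideways on the cap by 3 mm. Origin at the centre of its lower rim
- tester: the fixed pressure tester: grey steel case 140 x 250 mm, 56 mm high, with the test head near its right end; it reaches 65 mm to the head's -y and 185 mm to its +y, where a brass block with a round pressure gauge stands 145 mm from the head's axis, top 77 mm above the head face. Origin on the bench under the head's axis, 96 mm below the head face
- valve_head: bystander: chrome extinguisher valve head standing upright, 52 mm across with two levers reaching 77 mm to its -x, 92 mm tall, origin at the centre of its underside
- collar: bystander: green plastic collar lying flat, 54 mm outside diameter, 37 mm bore, 22 mm tall, origin at the centre of its underside
- horn: bystander: black rubber discharge horn standing on its 84 mm mouth, 165 mm tall, origin at the centre of its underside
- wrench: bystander: steel wrench lying flat, 180 mm long along its x, origin under its middle
- grease_jar: bystander: white jar with black cap, 52 mm diameter, 55 mm tall, origin at the centre of its underside
- plug: bystander: small steel plug, 24 mm across, 30 mm tall, origin at the centre of its underside
- parts_tray: bystander: grey plastic parts tray, 130 x 90 mm, 25 mm tall, origin at the centre of its underside
Mind the look-alikes: they are no part of the job. Of the things shaped like the holder, the brass one is meant.

How it is judged (in metres and radians):
On the way, in this order (a step that is already met when the one before it is completed fails the run):
1. the disc holder is pressed home in the recess with more than 5 N, its flange flush (z of holder_mid in the frame of head_face between 0.003 and 0.0065 m and horizontal distance between holder_mid and head_face below 0.003 m and angle between holder_mid's own z axis and vertical below 0.08 rad and contact force between holder and tester above 5 N), for 0.1 s.
2. cap and guard, still nested, sit on the test head (z of holder_mid in the frame of head_face between 0.003 and 0.0065 m and horizontal distance between holder_mid and head_face below 0.003 m and angle between holder_mid's own z axis and vertical below 0.08 rad and z of cap_seat in the frame of head_face between -0.002 and 0.0015 m and horizontal distance between cap_seat and head_face below 0.0045 m and angle between cap_seat's own z axis and vertical below 0.05 rad and z of guard_rim in the frame of cap_seat below -0.01 m and horizontal distance between guard_rim and cap_seat below 0.006 m), for 0.2 s.
At the end, for the whole second after the job is handed in: Holder flange flush in the recess (2 mm); cap seated on the head face (height 2 mm, centre 4.5 mm, tilt 0.05 rad), untouched by robot and guard; guard held still by the fingers, level within 0.15 rad, rim wholly above the stem tip and within 40 mm of its axis, touching nothing else (z of holder_mid in the frame of head_face between 0.003 and 0.0065 m and horizontal distance between holder_mid and head_face below 0.003 m and angle between holder_mid's own z axis and vertical below 0.08 rad and z of cap_seat in the frame of head_face between -0.002 and 0.0015 m and horizontal distance between cap_seat and head_face below 0.0045 m and angle between cap_seat's own z axis and vertical below 0.05 rad and height (world z) of guard_rim above 0.189 m and horizontal distance between guard_rim and cap_stem below 0.04 m and angle between guard_neck's own z axis and vertical below 0.15 rad and contact force between the fingers and guard above 1 N and contact force between each of guard, the arm, the fingers and cap below 0.1 N and contact force between guard and tester below 0.1 N and linear speed of guard below 0.03 m/s and linear speed of cap below 0.02 m/s); the arm keeps its last pose, push and grip.
It fails at once if the guard is lifted off the cap (more than 12 mm) while the cap is not seated on the test head (z of guard_rim in the frame of cap_seat above -0.001 m and not (z of cap_seat in the frame of head_face between -0.002 and 0.0015 m and horizontal distance between cap_seat and head_face below 0.0045 m and angle between cap_seat's own z axis and vertical below 0.05 rad)).
It fails at once if the cap is dropped onto the head (distance between cap_seat and head_face below 0.02 m and linear speed of cap above 0.45 m/s).
It fails at once if one of the other things on the bench is shifted more than 30 mm (distance of any of valve_head, collar, horn, wrench, grease_jar, plug, parts_tray from where it was at the start of the episode above 0.03 m).
It also fails if it takes over 72 s, if anything falls off the work surface, if the arm or the gripper's body presses on something with over 40 N, if the wrist force passes 120 N, or if a joint passes its speed limit or range.

## Working session

There is one attempt and no reset: what is moved stays moved. The work goes in short steps, Python scripts to look and compute and a tool call to move; the robot and the scene stay as the last step left them, time stands still between calls to the robot, and variables do not carry over. Pictures are saved under pics/ and viewed, at most 10 in all, crops included, and the job is handed in when it is done.

Besides the shell and the picture viewer there is one more tool, called after ">>>" as name([rows], argument=value, ...), one row to a line, values as JSON. send_rows: Moves the arm, as the interface text tells. Its arguments: {"type":"object","properties":{"motion":{"type":"array"},"squeeze":{"type":"number"}},"required":["motion"]}

```bash
mkdir -p pics; cat > h.py <<'E'
import numpy as np,cv2
from scipy.spatial.transform import Rotation as Ro
from workcell import env,eyes
def grab(n):
    s=env.state(); f=eyes.grab_frame(n)
    if 'R' in f: R=np.array(f['R']);t=np.array(f['t']); Rc=R.T; tc=-R.T@t
    else:
        T=np.array(f['T_tool_cam']); Rt=Ro.from_euler('xyz',s['ee_rot'],degrees=True).as_matrix()
        Rc=Rt@T[:3,:3]; tc=Rt@T[:3,3]+np.array(s['ee_pos'])
    K=np.array([[f['fx'],0,f['cx']],[0,f['fy'],f['cy']],[0,0,1.]]);D=np.array(f['distortion'],float)
    uv=np.stack(np.meshgrid(np.arange(640.),np.arange(400.)),-1).reshape(-1,1,2)
    n_=cv2.undistortPoints(uv,K,D).reshape(400,640,2)
    ray=np.dstack([n_,np.ones((400,640))])@Rc.T
    P=ray*f['depth'][...,None]+tc
    P[f['depth']==0]=np.nan
    return dict(s=s,img=f['pixels'],P=P,ray=ray,c=tc,K=K,D=D,Rc=Rc)
def save(g,name,crop=None,scale=1):
    im=g['img'][...,::-1]
    if crop: im=im[crop[1]:crop[3],crop[0]:crop[2]]
    cv2.imwrite('pics/'+name,cv2.resize(im,None,fx=scale,fy=scale,interpolation=cv2.INTER_CUBIC))
def atz(g,u,v,z):
    r=g['ray'][int(v),int(u)];return g['c']+r*(z-g['c'][2])/r[2]
def circ(P):
    xy=P[:,:2]; A=np.c_[2*xy,np.ones(len(xy))]; s=np.linalg.lstsq(A,(xy**2).sum(1),rcond=None)[0]
    return s[:2],np.sqrt(s[2]+s[:2]@s[:2])
E
python3 - <<'E'
from h import *
for n in('top','side'):
    g=grab(n);save(g,n+'0.png',scale=1.25);np.save(n+'P.npy',g['P'])
    print(n,g['c'],g['Rc'][:,2],env.state()['ee_rot'])
E
```

```text
top [ 256.98922961   -5.41529495 1244.96124306] [ 0.21391545  0.00586548 -0.97683457] [-1.79901398e+02 -2.48710217e-03  1.80347979e+01]
side [198.19848404 732.68985043 546.59293414] [ 0.33723153 -0.79483482 -0.50449232] [-1.79911124e+02 -1.03409381e-03  1.80387659e+01]
```

View pics/top0.png

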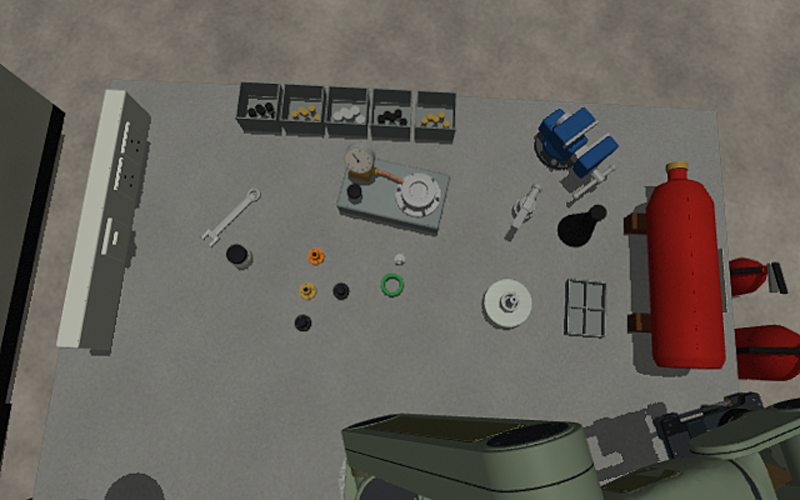

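View pics/side0.png

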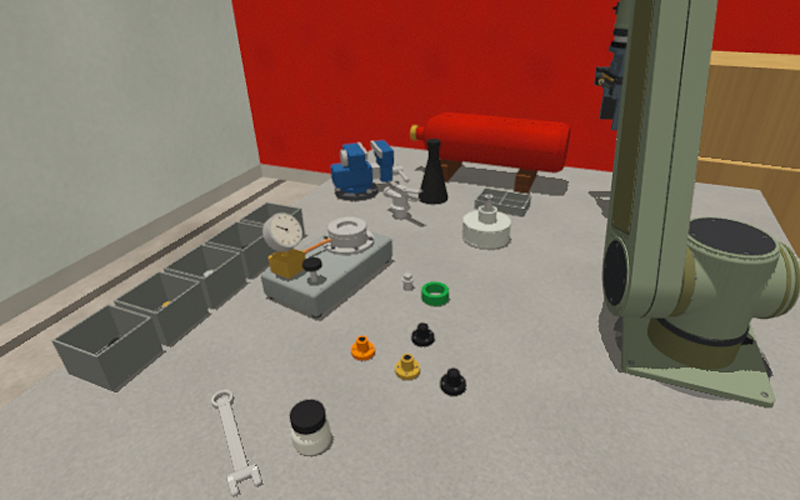

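The top view shows the brass holder at about (308,291), with the orange look-alike at (316,256) and black ones at (341,291) and (303,323). The tester head is at (419,191), the guard with the stem at (509,301), the plug at (399,259), the collar at (392,285) and the gauge at (360,160). The side view agrees: brass at (407,367), orange at (362,347).

```bash
python3 - <<'E'
from h import *
P=np.load('topP.npy');S=np.load('sideP.npy')
def reg(P,u,v,r,zl,zh,name):
    u/=1.25;v/=1.25
    q=P[int(v-r):int(v+r+1),int(u-r):int(u+r+1)].reshape(-1,3);q=q[np.isfinite(q[:,0])]
    m=(q[:,2]>zl)&(q[:,2]<zh);q=q[m];
    if len(q)<3: print(name,'none');return
    print(name,len(q),'mid',((q.max(0)+q.min(0))/2).round(1),'ext',np.ptp(q,0).round(0),'mean',q.mean(0).round(1))
for n,u,v in(('brass',308,291),('orange',316,256),('blk1',341,291),('blk2',303,323)):
    reg(P,u,v,12,22,40,n+' hub');reg(P,u,v,12,6,40,n)
reg(P,419,191,40,90,102,'head');reg(P,419,191,40,57,70,'flange')
reg(P,509,301,30,110,130,'stem');reg(P,509,301,30,70,90,'necktop');reg(P,509,301,30,40,56,'roof')
reg(P,360,160,20,120,190,'gauge');reg(P,399,259,8,5,60,'plug');reg(P,392,285,14,10,40,'collar');reg(P,575,222,28,20,200,'horn')
reg(S,407,367,16,22,40,'S brass');reg(S,347,228,30,92,102,'S head');reg(S,487,205,30,90,130,'S stem')
q=P[200:260,200:300].reshape(-1,3);print(np.nanmedian(q[:,2]))
E
```

```text
brass hub 37 mid [414.7 224.2  29.6] ext [18. 18. 10.] mean [414.6 224.1  29.5]
brass 140 mid [423.5 218.5  20.3] ext [55. 65. 28.] mean [414.5 222.6  15.6]
orange hub 39 mid [496.4 211.5  27.8] ext [18. 19. 11.] mean [496.6 211.5  28.8]
orange 115 mid [498.5 217.9  19.6] ext [36. 51. 27.] mean [496.7 210.2  16.5]
blk1 hub 38 mid [419.2 145.1  29.6] ext [19. 18. 11.] mean [418.9 144.9  30.1]
blk1 139 mid [417.  139.5  20.6] ext [40. 54. 29.] mean [418.3 143.8  15.8]
blk2 hub 41 mid [338.7 227.8  28.9] ext [18. 19. 13.] mean [338.8 227.6  30.1]
blk2 143 mid [338.6 222.5  20.6] ext [38. 51. 29.] mean [338.4 226.7  16.2]
head 410 mid [651.9  13.   96.1] ext [ 86. 154.  11.] mean [648.1 -25.6  95.3]
flange 728 mid [653.5  -3.   63.4] ext [159. 188.  13.] mean [644.   -4.7  61. ]
stem 5 mid [ 411.4 -244.5  111.3] ext [8. 6. 3.] mean [ 410.7 -244.6  111.1]
necktop 85 mid [ 408.8 -245.3   78. ] ext [40. 42. 15.] mean [ 407.3 -244.1   76.7]
roof 988 mid [ 408.8 -245.1   48.4] ext [108. 108.  15.] mean [ 407.2 -244.3   48.7]
gauge 489 mid [703.7 110.8 146.9] ext [62. 67. 52.] mean [699.8 110.1 149.1]
plug 56 mid [508.2   8.3  19. ] ext [40. 41. 28.] mean [500.5   8.8  21.6]
collar 139 mid [437.8  23.3  19.7] ext [51. 54. 16.] mean [438.5  23.2  20.4]
horn 774 mid [ 627.7 -384.1   95.4] ext [139. 131. 151.] mean [ 596.3 -405.8   87.7]
S brass 81 mid [415.3 223.6  26.4] ext [19. 20.  9.] mean [414.6 225.9  27.2]
S head 326 mid [650.8  32.9  94.2] ext [ 77. 201.   4.] mean [648.    3.7  94. ]
S stem 46 mid [ 408.9 -245.6   99. ] ext [17. 19. 17.] mean [ 408.4 -242.1  100.4]
0.11193907140841475
```

>>> send_rows([
  [0.544,0.694,0.02,0,0,0,0],
  [0.544,0.694,0.02,0,0,0,0],
  [0.544,0.694,0.02,0,0,0,0],
  [0.544,0.694,0.02,0,0,0,0],
  [0.544,0.694,0.02,0,0,0,0],
  [0.544,0.694,0.02,0,0,0,0],
  [0.544,0.694,0.02,0,0,0,0],
  [0.544,0.694,0.02,0,0,0,0],
])

```text
time_s: 1.1
ee_pos: [451.8, -196.6, 200.0]
ee_rot: [-180.0, -0.0, 18.4]
force: [0.3, -0.1, -0.7]
gripper_width: 46.0
gripper_force: 0.0
```

>>> send_rows([
  [-0.03,0.848,0.0,0,0,0,0],
  [-0.03,0.848,0.0,0,0,0,0],
  [-0.03,0.848,0.0,0,0,0,0],
  [-0.03,0.848,0.0,0,0,0,0],
  [-0.03,0.848,0.0,0,0,0,0],
  [-0.03,0.848,0.0,0,0,0,0],
  [-0.03,0.848,0.0,0,0,0,0],
  [-0.03,0.848,0.0,0,0,0,0],
  [-0.03,0.848,0.0,0,0,0,0],
  [-0.07,0.848,0.0,0,0,0,0],
  [-0.07,0.848,0.0,0,0,0,0],
])

```text
time_s: 2.48
ee_pos: [413.4, 222.8, 200.4]
ee_rot: [180.0, 0.0, 18.0]
force: [0.2, 0.2, -0.2]
gripper_width: 45.7
gripper_force: 0.0
```

```bash
python3 - <<'E'
from h import *
g=grab('wrist');save(g,'w1.png');s=g['s'];print(s['ee_pos'],s['ee_rot'],s['gripper_width'],s['qpos'],s['force'])
P=g['P'];
for lo,hi in((26,33),(8,12.5)):
    m=(abs(P[...,2]-(lo+hi)/2)<(hi-lo)/2)&(np.hypot(P[...,0]-414.7,P[...,1]-224.2)<30)
    if m.sum()>5:
        q=P[m];v,u=np.where(m);print(m.sum(),(q.max(0)+q.min(0))/2,np.ptp(q,0),u.min(),u.max(),v.min(),v.max())
E
```

```text
[413.43149885 222.83200808 200.4183334 ] [1.79987183e+02 4.79412130e-02 1.79723679e+01] 45.743524016552534 [ 2.69247592e+01  8.40001206e+00  1.01550435e+02 -5.53074108e-03
  7.00989044e+01  9.89542708e+01] [ 0.21754956  0.24072351 -0.23509456]
272 [415.6214255  224.85384022  29.48083988] [19.81463962 19.18164383  5.99509048] 314 332 167 185
652 [416.03635952 224.64392702  10.08380774] [39.31663722 39.2970502   4.14284734] 305 340 156 190
```

>>> send_rows([
  [0.004,0.004,-0.1,0,0,0,0],
  [0.004,0.004,-0.2,0,0,0,0],
  [0.004,0.004,-0.3,0,0,0,0],
  [0.004,0.004,-0.34,0,0,0,0],
  [0.004,0.004,-0.36,0,0,0,0],
  [0.004,0.004,-0.376,0,0,0,0],
  [0.004,0.004,-0.376,0,0,0,0],
  [0.004,0.004,-0.376,0,0,0,-0.75],
  [0.004,0.004,-0.376,0,0,0,-0.75],
  [0.004,0.004,-0.376,0,0,0,-0.75],
  [0.004,0.004,-0.376,0,0,0,-0.75],
], squeeze=25)

```text
time_s: 3.9
ee_pos: [417.1, 226.3, 12.4]
ee_rot: [180.0, -0.0, 18.0]
force: [-0.3, -0.1, 0.4]
gripper_width: 11.7
gripper_force: 0.0
```

```bash
python3 - <<'E'
from h import *
g=grab('wrist');save(g,'w2.png');g=grab('side');save(g,'s2.png',(240,220,420,340),4);print(env.state()['gripper_width'],env.state()['ee_pos'],env.state()['gripper_force'])
cv2.imwrite('pics/c2.png',np.vstack([cv2.imread('pics/w2.png'),cv2.resize(cv2.imread('pics/s2.png')[:,:],(640,200+0))]))
E
```

```text
11.558916504483838 [417.06989922 226.26355604  12.31573766] 0.0
```

View pics/c2.png

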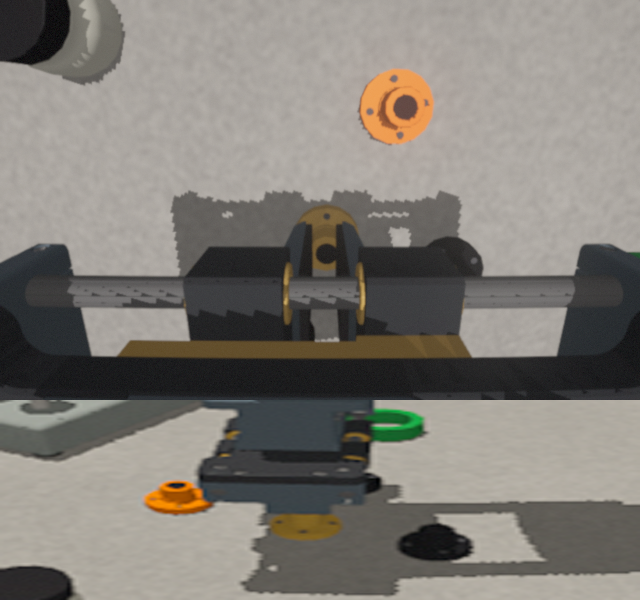

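The fingers are shut to 11 mm. The brass flange shows at (327,215) and the hub hole at (327,253), so the hub sits toward the front edge of the fingers. I'll open them and measure again before retrying.

>>> send_rows([
  [0,0,0,0,0,0,0],
  [0,0,0,0,0,0,0],
  [0,0,0,0,0,0,0],
  [0,0,0.1,0,0,0,0],
  [0,0,0.2,0,0,0,0],
  [0,0,0.2,0,0,0,0],
  [0,0,0.2,0,0,0,0],
])

```text
time_s: 4.88
ee_pos: [416.5, 225.9, 111.8]
ee_rot: [180.0, 0.1, 18.0]
force: [0.0, -0.6, 0.2]
gripper_width: 45.7
gripper_force: 0.0
```

```bash
python3 - <<'E'
from h import *
for n in('wrist','top','side'):
    g=grab(n);s=g['s'];P=g['P'];print(n,s['ee_pos'],s['gripper_width'])
    if n=='wrist': save(g,'w3.png')
    for lo,hi in((26,33),(8,12.5)):
        m=(abs(P[...,2]-(lo+hi)/2)<(hi-lo)/2)&(np.hypot(P[...,0]-416,P[...,1]-225)<40)
        if m.sum()>5:
            q=P[m];print(m.sum(),((q.max(0)+q.min(0))/2).round(1),np.ptp(q,0).round(1))
E
```

```text
wrist [416.45027325 225.92165985 111.78551702] 45.741958787674314
453 [416.1 224.6  29.2] [19.4 19.6  5.7]
1018 [416.  224.6  10.1] [39.3 39.4  4.1]
top [416.06071645 225.70559243 111.18561506] 45.71274684896548
14 [410.8 209.4  10.2] [21.3  7.1  3.7]
side [415.93405037 225.68418536 110.90452416] 45.86766605462042
62 [415.9 224.2  28.4] [19.1 21.9  4.5]
92 [415.1 225.8  10.2] [39.6 36.   4.4]
```

View pics/w3.png

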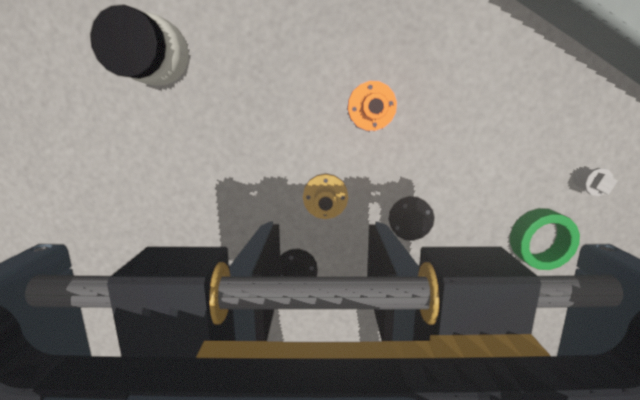

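The picture shows the holder at (325,200), unmoved, so the fingers never got it between them. I'll check where the fingers really are in tool coordinates.

```bash
python3 - <<'E'
from h import *
g=grab('wrist');s=g['s'];P=g['P'];R=Ro.from_euler('xyz',s['ee_rot'],degrees=True).as_matrix()
Q=(P-np.array(s['ee_pos']))@R
print('cam in tool',(g['c']-s['ee_pos'])@R)
for u,v in((278,228),(270,235),(260,250),(245,265),(243,240),(255,270),(250,300),(275,300),(370,228),(380,240),(378,300),(160,300),(220,290),(325,290)):
    print(u,v,Q[v,u].round(1),P[v,u].round(0))
# side view of fingers
g=grab('side');save(g,'s4.png',(200,100,440,320),3)
E
```

```text
cam in tool [ 7.54119932e+01  1.48471256e-01 -1.94410911e+02]
278 228 [ 16.  -22.9 -27.2] [424. 252. 138.]
270 235 [ 17.1 -25.  -40.1] [425. 255. 151.]
260 250 [ 18.4 -26.  -60.9] [426. 256. 172.]
245 265 [ 18.8 -29.  -75.7] [425. 259. 186.]
243 240 [-44.9 -75.  111. ] [350. 283.  -0.]
255 270 [ 16.5 -25.5 -75.2] [424. 255. 186.]
250 300 [  30.7  -17.5 -119.8] [440. 252. 231.]
275 300 [  31.2  -11.4 -120.7] [442. 246. 231.]
370 228 [ 17.1  23.  -30.5] [439. 209. 141.]
380 240 [ 17.   25.5 -46.2] [440. 207. 157.]
378 300 [  30.5   13.1 -119.6] [449. 223. 230.]
160 300 [  34.1  -36.2 -125.7] [438. 271. 236.]
220 290 [  33.   -24.7 -119.2] [440. 260. 230.]
325 290 [  32.8    0.4 -118.8] [448. 236. 230.]
```

View pics/s4.png

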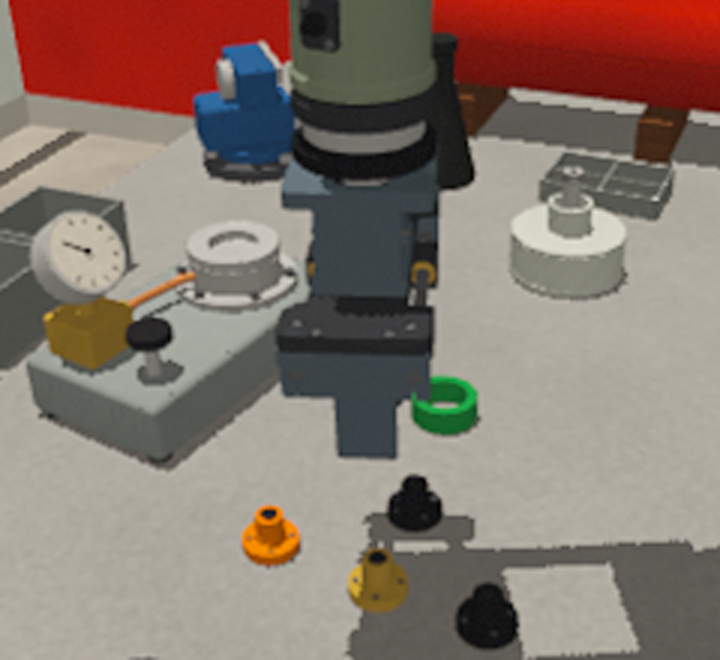

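The picture shows the left finger's lower end at crop (367,457), well above the holder at (378,580). I'll measure its actual height.

```bash
python3 - <<'E'
from h import *
print(env.grip_depth,[a for a in dir(env) if a[0]!='_'])
g=grab('side');P=g['P'];s=g['s'];print(s['ee_pos'],s['qpos'])
for v in range(228,262,3): print(v,P[v,322].round(1))
g=grab('wrist');P=g['P'];R=Ro.from_euler('xyz',s['ee_rot'],degrees=True).as_matrix()
Q=(P-np.array(s['ee_pos']))@R
m=(Q[...,2]<5)&(Q[...,2]>-70)
q=Q[m];print(q.min(0),q.max(0),np.percentile(q[:,2],[90,99]))
E
```

```text
18.8 ['Unreachable', 'grip_depth', 'job_done', 'state']
[416.35639552 225.88170434 111.13288039] [ 2.70947716e+01  1.33404197e+01  1.09215509e+02 -8.12780341e-03
  5.75908096e+01  9.90604035e+01]
228 [385.8 300.1 221.1]
231 [385.2 301.8 216.9]
234 [403.6 259.7 178.7]
237 [404.9 257.  170.3]
240 [405.1 256.9 164. ]
243 [405.  257.5 158.2]
246 [405.5 256.5 151. ]
249 [405.8 256.2 144.3]
252 [406.3 255.2 137. ]
255 [472.3 104.3  -1.1]
258 [468.4 113.6  -1.6]
261 [463.9 124.2  -0.8]
[-15.61953274 -34.64053421 -69.99641139] [ 19.49740192  34.4657644  -23.20965424] [-30.45401641 -24.45697137]
```

>>> send_rows([
  [0,0,0,0,0,0,-0.56],
  [0,0,0,0,0,0,-0.56],
  [0,0,0,0,0,0,-0.56],
])

```text
time_s: 5.6
ee_pos: [417.1, 226.3, 112.3]
ee_rot: [180.0, -0.0, 18.0]
force: [-0.2, 0.1, -0.5]
gripper_width: 20.6
gripper_force: 0.0
```

```bash
cat >> h.py <<'E'
def tips():
    g=grab('wrist');P=g['P'];s=g['s'];R=Ro.from_euler('xyz',s['ee_rot'],degrees=True).as_matrix()
    Q=(P-np.array(s['ee_pos']))@R
    m=(Q[...,2]<8)&(Q[...,2]>-65)&(abs(Q[...,1])<60)&(abs(Q[...,0])<25)
    q=Q[m];print('w',s['gripper_width'],'ee',np.round(s['ee_pos'],1),m.sum(),q.min(0).round(1),q.max(0).round(1),np.percentile(q[:,2],[90,95,99]).round(1))
E
python3 - <<'E'
from h import *
tips()
g=grab('side');P=g['P'];m=(P[...,2]>100)&(P[...,2]<165)&(np.hypot(P[...,0]-416,P[...,1]-225)<60);q=P[m];print(q.min(0),q.max(0),np.percentile(q[:,2],[1,5]))
E
```

```text
w 20.6481518855752 ee [417.1 226.3 112.3] 1963 [-15.5 -21.4 -65. ] [ 19.5  21.4 -22.9] [-29.7 -26.9 -24.1]
[395.2968811 205.0361117 133.0453755] [428.94645255 251.4087015  164.94886093] [134.98607303 136.8623447 ]
```

>>> send_rows([
  [-0.002,-0.003,0,0,0,0,0],
  [-0.002,-0.003,-0.06,0,0,0,0],
  [-0.002,-0.003,-0.12,0,0,0,0],
  [-0.002,-0.003,-0.18,0,0,0,0],
  [-0.002,-0.003,-0.21,0,0,0,0],
  [-0.002,-0.003,-0.23,0,0,0,0],
  [-0.002,-0.003,-0.242,0,0,0,0],
  [-0.002,-0.003,-0.242,0,0,0,0],
  [-0.002,-0.003,-0.242,0,0,0,-0.7],
  [-0.002,-0.003,-0.242,0,0,0,-0.7],
  [-0.002,-0.003,-0.242,0,0,0,-0.7],
  [-0.002,-0.003,-0.242,0,0,0,-0.7],
], squeeze=25)

```text
time_s: 7.2
ee_pos: [416.3, 224.8, -8.4]
ee_rot: [180.0, -0.0, 18.0]
force: [-0.1, -1.7, 2.9]
gripper_width: 19.0
gripper_force: 25.0
```

>>> send_rows([
  [0,0,0.05,0,0,0,-0.7],
  [0,0,0.15,0,0,0,-0.7],
  [0,0,0.27,0,0,0,-0.7],
  [0,0,0.396,0,0,0,-0.7],
  [0.07,-0.09,0.396,0,0,0,-0.7],
  [0.15,-0.19,0.396,0,0,0,-0.7],
  [0.23,-0.3,0.396,0,0,0,-0.7],
  [0.3,-0.4,0.396,0,0,0,-0.7],
  [0.36,-0.5,0.396,0,0,0,-0.7],
  [0.36,-0.5,0.396,0,0,0,-0.7],
  [0.36,-0.5,0.396,0,0,0,-0.7],
])

```text
time_s: 8.57
ee_pos: [595.3, -25.1, 188.5]
ee_rot: [-179.9, 0.1, 18.0]
force: [-0.7, 1.0, -2.2]
gripper_width: 19.1
gripper_force: 25.0
```

```bash
cat >> h.py <<'E'
def fit(P,z,c,r0,r1,tol=2,edge=None):
    # points at height z around c: fit outer circle
    m=(abs(P[...,2]-z)<tol)&(np.hypot(P[...,0]-c[0],P[...,1]-c[1])<r1)&(np.hypot(P[...,0]-c[0],P[...,1]-c[1])>r0)
    return P[m]
def outer(q,c,n=72,inner=False):
    a=np.arctan2(q[:,1]-c[1],q[:,0]-c[0]);d=np.hypot(q[:,0]-c[0],q[:,1]-c[1]);o=[]
    for i in range(n):
        k=np.where(((a+np.pi)*n/(2*np.pi)).astype(int)==i)[0]
        if len(k): o.append(q[k[np.argmin(d[k]) if inner else np.argmax(d[k])]])
    return np.array(o)
def robust(o):
    for _ in range(4):
        c,r=circ(o);e=abs(np.hypot(*(o[:,:2]-c).T)-r);o=o[e<=max(1.2,2*np.median(e))]
    return c.round(1),round(r,1),len(o)
E
python3 - <<'E'
from h import *
g=grab('wrist');save(g,'w5.png');s=g['s'];P=g['P'];print(s['ee_pos'],s['gripper_width'],s['gripper_force'])
c=np.array([648,-25.])
q=fit(P,96,c,15,48);print(len(q),np.median(q[:,2]),robust(outer(q,c)),robust(outer(q,c,inner=True)))
for n in('top','side'):
    g=grab(n);q=fit(g['P'],96,c,15,48,3);print(n,len(q),np.median(q[:,2]),robust(outer(q,c)),robust(outer(q,c,inner=True)))
E
```

```text
[595.2933131  -25.11774665 188.45048525] 19.128922579948085 24.999869763851166
5350 95.85332961227314 (array([652. , -26.2]), np.float64(39.3), 72) (array([651.9, -26.2]), np.float64(21.5), 72)
  return _methods._mean(a, axis=axis, dtype=dtype,
  ret = ret.dtype.type(ret / rcount)
Traceback (most recent call last):
  File "h.py", line 43, in robust
    c,r=circ(o);e=abs(np.hypot(*(o[:,:2]-c).T)-r);o=o[e<=max(1.2,2*np.median(e))]
        ~~~~^^^
  File "h.py", line 24, in circ
    xy=P[:,:2]; A=np.c_[2*xy,np.ones(len(xy))]; s=np.linalg.lstsq(A,(xy**2).sum(1),rcond=None)[0]
       ~^^^^^^
IndexError: too many indices for array: array is 1-dimensional, but 2 were indexed
```

View pics/w5.png

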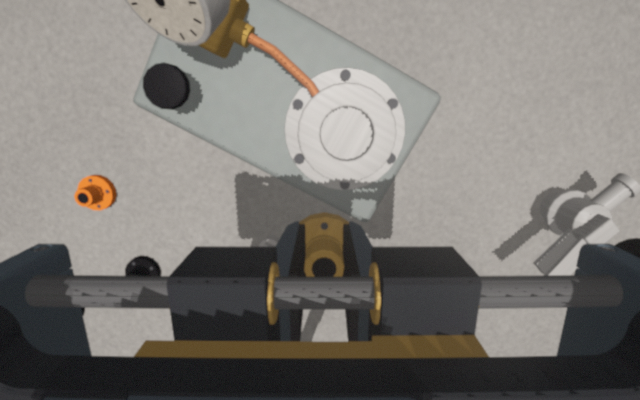

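The picture shows the held holder at (323,255), hub between the fingers, and the head's recess clearly at (347,133). Next I'll measure the held flange's axis relative to the TCP.

```bash
python3 - <<'E'
from h import *
for k in range(2):
    g=grab('wrist');s=g['s'];P=g['P'];e=np.array(s['ee_pos']);print(e.round(1))
    img=g['img'].astype(int);br=(img[...,0]-img[...,2]>35)
    m=(np.hypot(P[...,0]-e[0],P[...,1]-e[1])<30)&br&(P[...,2]>185)&(P[...,2]<240)
    v,u=np.where(m);ok=(v<300);q=P[m]
    print(len(q),np.histogram(q[:,2],bins=np.arange(185,241,3)))
    z=np.median(q[(q[:,2]<215),2]);f=q[abs(q[:,2]-z)<2.5];c0=e[:2]
    print('flange z',z,len(f));o=outer(f,c0);a=o[np.hypot(*(o[:,:2]-c0).T)>15]
    # known radius 20 fit
    from scipy.optimize import least_squares
    r=least_squares(lambda p:np.hypot(a[:,0]-p[0],a[:,1]-p[1])-19.7,c0,loss='soft_l1');print('centre-ee',r.x-c0,len(a),abs(r.fun).mean())
    h=q[abs(q[:,2]-z-20)<2.5];print('hub top',len(h),((h.max(0)+h.min(0))/2-e).round(1) if len(h) else 0)
    c=np.array([652,-26.2]);qq=fit(P,96,c,15,48);print(robust(outer(qq,c)),robust(outer(qq,c,inner=True)))
E
```

```text
[595.2 -24.1 189.1]
1946 (array([  0,   0,   0,   0,   0,  53,  98, 734, 111,  89,  74,  76,  84,
       247, 380,   0,   0,   0]), array([185, 188, 191, 194, 197, 200, 203, 206, 209, 212, 215, 218, 221,
       224, 227, 230, 233, 236, 239]))
flange z 207.33647873898732 802
centre-ee [-0.46351899  0.06677885] 17 0.37720187134352384
hub top 598 [ 1.  -0.2 37.9]
(array([652. , -26.2]), np.float64(39.4), 72) (array([651.9, -26.2]), np.float64(21.5), 72)
[595.3 -24.  189.3]
1944 (array([  0,   0,   0,   0,   0,  52,  75, 753, 114,  82,  80,  76,  80,
       198, 434,   0,   0,   0]), array([185, 188, 191, 194, 197, 200, 203, 206, 209, 212, 215, 218, 221,
       224, 227, 230, 233, 236, 239]))
flange z 207.64445515168774 802
centre-ee [-0.33164978 -0.03342161] 17 0.1307629379637658
hub top 597 [ 1.  -0.1 37.8]
(array([652. , -26.3]), np.float64(39.3), 72) (array([651.9, -26.2]), np.float64(21.5), 72)
```

>>> send_rows([
  [0.06,-0.002,0,0,0,0,-0.7],
  [0.112,-0.002,-0.05,0,0,0,-0.7],
  [0.112,-0.002,-0.12,0,0,0,-0.7],
  [0.112,-0.002,-0.18,0,0,0,-0.7],
  [0.112,-0.002,-0.18,0,0,0,-0.7],
  [0.112,-0.002,-0.18,0,0,0,-0.7],
  [0.112,-0.002,-0.18,0,0,0,-0.7],
  [0.112,-0.002,-0.18,0,0,0,-0.7],
])

```text
time_s: 9.78
ee_pos: [652.7, -26.2, 100.6]
ee_rot: [179.9, -0.1, 18.0]
force: [0.6, 0.1, 0.2]
gripper_width: 19.1
gripper_force: 25.0
```

```bash
python3 - <<'E'
from h import *
for k in range(4):
    g=grab('wrist');s=g['s'];P=g['P'];e=np.array(s['ee_pos']);print(e.round(1),np.round(s['qvel'],2),np.round(s['force'],1))
c=np.array([652,-26.2]);qq=fit(P,96,c,15,48);print(robust(outer(qq,c)))
img=g['img'].astype(int);br=(img[...,0]-img[...,2]>35)
m=(np.hypot(P[...,0]-e[0],P[...,1]-e[1])<30)&br&(abs(P[...,2]-e[2]-18.2)<2.5);f=P[m];a=outer(f,e[:2]);a=a[np.hypot(*(a[:,:2]-e[:2]).T)>15]
from scipy.optimize import least_squares
print(least_squares(lambda p:np.hypot(a[:,0]-p[0],a[:,1]-p[1])-19.7,e[:2],loss='soft_l1').x)
E
```

```text
[652.7 -26.2 100.6] [-0.08  0.3   0.48  0.01 -0.05  0.03] [0.6 0.1 0.2]
[652.5 -26.3 100.3] [-0.1   0.32  0.42  0.06 -0.05 -0.06] [-0.1  0.7 -1.8]
[652.3 -26.3 100.1] [-0.09  0.31  0.26 -0.11  0.01 -0.01] [ 0.4  0.3 -2.1]
[652.2 -26.3  99.8] [-0.01  0.25  0.3  -0.08 -0.11  0.  ] [ 0.   0.2 -2. ]
(array([652.4, -26.1]), np.float64(39.4), 41)
[651.82891458 -26.43140402]
```

>>> send_rows([
  [0,0,-0.01,0,0,0,-0.7],
  [0,0,-0.018,0,0,0,-0.7],
  [0,0,-0.026,0,0,0,-0.7],
  [0,0,-0.034,0,0,0,-0.7],
  [0,0,-0.04,0,0,0,-0.7],
  [0,0,-0.043,0,0,0,-0.7],
  [0,0,-0.043,0,0,0,-0.7],
  [0,0,-0.043,0,0,0,-0.7],
])

```text
time_s: 10.98
ee_pos: [652.1, -26.3, 77.9]
ee_rot: [180.0, -0.0, 18.0]
force: [0.3, 0.6, -1.3]
gripper_width: 19.2
gripper_force: 25.0
```

>>> send_rows([
  [0,0,-0.002,0,0,0,-0.7],
  [0,0,-0.004,0,0,0,-0.7],
  [0,0,-0.006,0,0,0,-0.7],
  [0,0,-0.006,0,0,0,-0.7],
  [0,0,-0.006,0,0,0,-0.7],
  [0,0,-0.006,0,0,0,-0.7],
])

```text
time_s: 11.72
ee_pos: [652.3, -26.3, 77.6]
ee_rot: [180.0, -0.1, 18.0]
force: [-4.2, 0.0, 11.2]
gripper_width: 19.0
gripper_force: 25.0
```

>>> send_rows([
  [0,0,-0.003,0,0,0,-0.7],
  [0,0,-0.003,0,0,0,-0.7],
  [0,0,0.005,0,0,0,-0.7],
  [0,0,0.005,0,0,0,0],
  [0,0,0.005,0,0,0,0],
  [0,0,0.006,0,0,0,0],
  [0,0,0.1,0,0,0,0],
  [0,0,0.2,0,0,0,0],
  [-0.1,0,0.24,0,0,0,0],
  [-0.1,0,0.24,0,0,0,0],
  [-0.1,0,0.24,0,0,0,0],
  [-0.1,0,0.24,0,0,0,0],
])

```text
time_s: 13.22
ee_pos: [602.5, -26.2, 193.5]
ee_rot: [-180.0, 0.1, 18.0]
force: [0.5, 0.1, -0.3]
gripper_width: 45.5
gripper_force: 0.0
```

```bash
python3 - <<'E'
from h import *
g=grab('wrist');save(g,'w6.png');s=g['s'];P=g['P'];e=np.array(s['ee_pos']);print(e)
c=np.array([652,-26.2]);d=np.hypot(P[...,0]-c[0],P[...,1]-c[1])
h=P[(d<14)&(P[...,2]>108)];print('hubtop',np.percentile(h[:,2],[5,50,95]),(h.max(0)+h.min(0))/2,np.ptp(h,0))
print('flange',np.median(P[(d<19)&(d>13)&(P[...,2]<105)],0),'face',np.median(P[(d<38)&(d>24)],0))
f=P[(d<19.5)&(d>12)&(abs(P[...,2]-96)<5)];A=np.c_[f[:,:2]-c,np.ones(len(f))];print('tilt',np.linalg.lstsq(A,f[:,2],rcond=None)[0])
img=g['img'].astype(int);br=(img[...,0]-img[...,2]>35)&(abs(P[...,2]-96)<4)&(d<25);print('brass',robust(outer(P[br],c)))
qq=fit(P,96,c,15,48);print(robust(outer(qq,c)))
E
```

```text
[602.50190928 -26.24417807 193.54369908]
hubtop [115.02398603 309.04917797 315.09403851] [649.99486333 -28.16386589 214.45936653] [ 23.9752026   23.16991656 211.7370895 ]
flange [653.04371638 -26.0883411   95.88487829] face [636.68561798 -45.73083806 319.86554781]
tilt [-1.79112908e-03  4.63102116e-05  9.58992650e+01]
brass (array([652.1, -26.5]), np.float64(19.5), 66)
(array([652. , -26.2]), np.float64(39.3), 72)
```

View pics/w6.png

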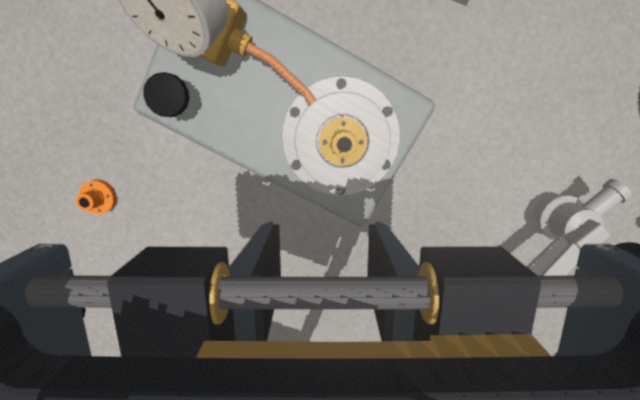

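The holder sits in the recess at (344,143) in the picture. Its flange is at 95.9 mm, level and centred to about 0.3 mm. Next is the cap.

>>> send_rows([
  [-0.08,-0.08,0.02,0,0,0,0],
  [-0.16,-0.16,0.02,0,0,0,0],
  [-0.24,-0.24,0.02,0,0,0,0],
  [-0.32,-0.32,0.02,0,0,0,0],
  [-0.4,-0.4,0.02,0,0,0,0],
  [-0.462,-0.462,0.02,0,0,0,0],
  [-0.462,-0.462,0.02,0,0,0,0],
  [-0.462,-0.462,0.02,0,0,0,0],
  [-0.462,-0.462,0.02,0,0,0,0],
])

```text
time_s: 14.4
ee_pos: [372.0, -256.6, 204.5]
ee_rot: [-180.0, -0.0, 18.1]
force: [0.1, -0.1, -0.4]
gripper_width: 45.5
gripper_force: 0.0
```

```bash
python3 - <<'E'
from h import *
g=grab('wrist');s=g['s'];P=g['P'];e=np.array(s['ee_pos']);print(e)
c=np.array([409,-245.]);d=np.hypot(P[...,0]-c[0],P[...,1]-c[1])
for n,z,r in(('stem',107.5,14),('neck',76,26),('roof',48,60)):
    q=P[(d<r)&(abs(P[...,2]-z)<3.5)];print(n,len(q),np.median(q[:,2]),robust(outer(q,c)),((q.max(0)+q.min(0))/2).round(1),np.ptp(q,0).round(1))
E
```

```text
[ 371.98615797 -256.64470598  204.51354485]
stem 381 107.83463571521685 (array([ 409.4, -246.3]), np.float64(8.6), 71) [ 409.3 -246.5  107.1] [17.9 18.   6.1]
neck 676 75.55713934653997 (array([ 409.2, -245.9]), np.float64(21.1), 72) [ 409.1 -245.9   75.7] [43.  42.4  6.4]
roof 8063 47.91110925520803 (array([ 408.9, -245.9]), np.float64(54.3), 72) [ 409.  -245.8   48. ] [108.8 109.3   7. ]
```

>>> send_rows([
  [0.077,0.022,0,0,0,0,0],
  [0.077,0.022,-0.06,0,0,0,0],
  [0.077,0.022,-0.14,0,0,0,0],
  [0.077,0.022,-0.2,0,0,0,0],
  [0.077,0.022,-0.25,0,0,0,0],
  [0.077,0.022,-0.28,0,0,0,0],
  [0.077,0.022,-0.291,0,0,0,0],
  [0.077,0.022,-0.291,0,0,0,0],
  [0.077,0.022,-0.291,0,0,0,0],
  [0.077,0.022,-0.291,0,0,0,-0.75],
  [0.077,0.022,-0.291,0,0,0,-0.75],
  [0.077,0.022,-0.291,0,0,0,-0.75],
  [0.077,0.022,-0.291,0,0,0,-0.75],
  [0.077,0.022,-0.281,0,0,0,-0.75],
  [0.077,0.022,-0.26,0,0,0,-0.75],
  [0.077,0.022,-0.24,0,0,0,-0.75],
  [0.077,0.022,-0.24,0,0,0,-0.75],
], squeeze=50)

```text
time_s: 16.58
ee_pos: [410.3, -246.7, 85.8]
ee_rot: [179.9, -0.1, 18.0]
force: [0.7, 0.1, -6.4]
gripper_width: 16.6
gripper_force: 50.0
```

>>> send_rows([
  [0,0,0.05,0,0,0,-0.75],
  [0,0,0.12,0,0,0,-0.75],
  [0,0,0.2,0,0,0,-0.75],
  [0.02,0.02,0.25,0,0,0,-0.75],
  [0.06,0.055,0.25,0,0,0,-0.75],
  [0.11,0.1,0.25,0,0,0,-0.75],
  [0.17,0.155,0.25,0,0,0,-0.75],
  [0.23,0.21,0.25,0,0,0,-0.75],
  [0.29,0.265,0.25,0,0,0,-0.75],
  [0.35,0.32,0.25,0,0,0,-0.75],
  [0.41,0.37,0.25,0,0,0,-0.75],
  [0.455,0.41,0.25,0,0,0,-0.75],
  [0.48,0.435,0.25,0,0,0,-0.75],
  [0.485,0.44,0.25,0,0,0,-0.75],
  [0.485,0.44,0.25,0,0,0,-0.75],
  [0.485,0.44,0.25,0,0,0,-0.75],
  [0.485,0.44,0.25,0,0,0,-0.75],
  [0.485,0.44,0.25,0,0,0,-0.75],
])

```text
time_s: 18.82
ee_pos: [651.8, -26.7, 210.0]
ee_rot: [180.0, -0.0, 18.0]
force: [-0.1, 0.3, -5.1]
gripper_width: 17.0
gripper_force: 50.0
```

```bash
python3 - <<'E'
from h import *
g=grab('wrist');save(g,'w7.png');s=g['s'];P=g['P'];e=np.array(s['ee_pos']);print(e,s['gripper_width'],s['force'])
c=e[:2];d=np.hypot(P[...,0]-c[0],P[...,1]-c[1])
roof=e[2]-58.5+48
q=P[(d<62)&(d>30)&(abs(P[...,2]-roof)<8)];print('roof z',np.median(q[:,2])-e[2],robust(outer(q,c))[0]-c,robust(outer(q,c))[1:])
A=np.c_[q[:,:2]-c,np.ones(len(q))];k=abs(q[:,2]-np.median(q[:,2]))<5;print('tilt',np.linalg.lstsq(A[k],q[k,2],rcond=None)[0])
q=P[(d<14)&(abs(P[...,2]-e[2]-49.5)<5)];print('stem',len(q),(np.median(q,0)-e).round(1),((q.max(0)+q.min(0))/2-e).round(1),np.ptp(q,0))
E
```

```text
[651.80125945 -26.66612065 210.0161276 ] 16.974376175182808 [-0.05460546  0.25139911 -5.09397209]
roof z -11.667138791486224 [-2.60125945 -0.43387935] (np.float64(54.6), 37)
tilt [-2.90188524e-03 -5.53296200e-04  1.98392423e+02]
stem 692 [ 4.3  1.5 48.2] [ 5.2  1.7 49.5] [15.85391328 19.49650838  9.9411681 ]
```

View pics/w7.png

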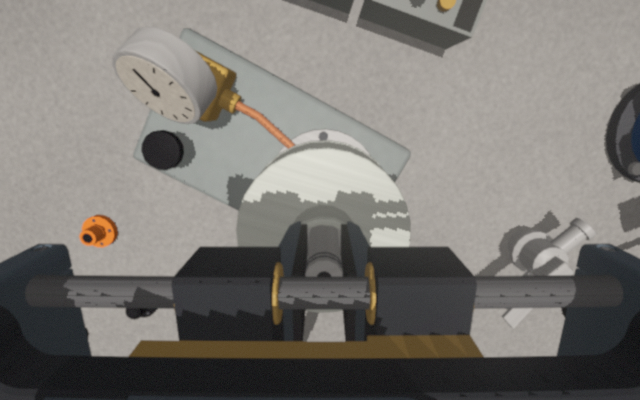

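The picture shows cap and guard held level above the head: guard at (323,200), stem between the fingers at (323,265). I'll check how far the stem's axis is from the TCP along the pads.

```bash
python3 - <<'E'
from h import *
g=grab('wrist');s=g['s'];P=g['P'];e=np.array(s['ee_pos']);R=Ro.from_euler('xyz',s['ee_rot'],degrees=True).as_matrix();print(e)
Q=(P-e)@R;Q=Q*[1,1,-1]
for z in range(20,52,4):
    q=Q[(abs(Q[...,1])<3)&(abs(Q[...,0])<25)&(abs(Q[...,2]-z)<2)]
    print('stem front z',z,len(q),q[:,0].max().round(1) if len(q) else '', np.median(q[:,0]).round(1) if len(q) else '')
for z in range(0,20,4):
    q=Q[(abs(Q[...,1])<4)&(abs(Q[...,0])<35)&(abs(Q[...,2]-z)<2)]
    print('neck z',z,len(q),q[:,0].max().round(1) if len(q) else '')
q=Q[(abs(Q[...,2]+11.7)<2.5)&(np.hypot(Q[...,0],Q[...,1])<62)];print('roof front',q[abs(q[:,1])<4][:,0].max(),'y',q[:,1].min(),q[:,1].max())
E
```

```text
[651.87339744 -26.56902376 209.98122068]
stem front z 20 34 15.6 8.2
stem front z 24 36 8.6 8.1
stem front z 28 33 8.5 8.1
stem front z 32 37 9.0 8.1
stem front z 36 38 8.7 8.1
stem front z 40 42 8.9 8.3
stem front z 44 47 9.0 8.4
stem front z 48 254 8.8 4.6
neck z 0 54 18.2
neck z 4 60 17.9
neck z 8 63 18.1
neck z 12 49 18.6
neck z 16 170 18.9
roof front 51.93685591936978 y -55.07385480219431 54.31760082641271
```

>>> send_rows([
  [0.001,0.001,-0.03,0,0,0,-0.75],
  [0.001,0.001,-0.06,0,0,0,-0.75],
  [0.001,0.001,-0.085,0,0,0,-0.75],
  [0.001,0.001,-0.1,0,0,0,-0.75],
  [0.001,0.001,-0.108,0,0,0,-0.75],
  [0.001,0.001,-0.114,0,0,0,-0.75],
  [0.001,0.001,-0.12,0,0,0,-0.75],
  [0.001,0.001,-0.126,0,0,0,-0.75],
  [0.001,0.001,-0.126,0,0,0,-0.75],
  [0.001,0.001,-0.126,0,0,0,-0.75],
])

```text
time_s: 20.18
ee_pos: [652.6, -25.8, 147.0]
ee_rot: [180.0, -0.0, 18.0]
force: [-0.3, -0.2, -6.5]
gripper_width: 16.9
gripper_force: 50.0
```

>>> send_rows([
  [0,0,-0.004,0,0,0,-0.75],
  [0,0,-0.008,0,0,0,-0.75],
  [0,0,-0.012,0,0,0,-0.75],
  [0,0,-0.014,0,0,0,-0.75],
  [0,0,-0.0155,0,0,0,-0.75],
  [0,0,-0.0165,0,0,0,-0.75],
  [0,0,-0.0165,0,0,0,-0.75],
  [0,0,-0.0165,0,0,0,-0.75],
])

```text
time_s: 21.18
ee_pos: [652.5, -25.7, 139.5]
ee_rot: [180.0, -0.0, 18.0]
force: [-4.3, -0.1, 4.4]
gripper_width: 16.9
gripper_force: 50.0
```

>>> send_rows([
  [0,0,0.002,0,0,0,-0.75],
  [0,0,0.002,0,0,0,-0.5],
  [0,0,0.002,0,0,0,0.5],
  [0,0,0.002,0,0,0,0.5],
  [0,0,0.002,0,0,0,0.5],
  [0,0,0.002,0,0,0,0.5],
  [0,0,0.002,0,0,0,0.5],
])

```text
time_s: 22.05
ee_pos: [652.6, -25.8, 139.5]
ee_rot: [180.0, -0.0, 18.0]
force: [0.2, 1.3, -0.1]
gripper_width: 67.9
gripper_force: 0.0
```

```bash
python3 - <<'E'
from h import *
g=grab('wrist');s=g['s'];P=g['P'];e=np.array(s['ee_pos']);R=Ro.from_euler('xyz',s['ee_rot'],degrees=True).as_matrix();print(e,s['gripper_width'],s['force'])
Q=(P-e)@R;Q=Q*[1,1,-1]
for z in (165,175,183):
    q=Q[(abs(Q[...,1])<12)&(abs(Q[...,0])<14)&(abs(P[...,2]-z)<3)];print('stem',z,len(q),q[:,0].max().round(1),(q[:,1].max()+q[:,1].min())/2,np.ptp(q[:,1]))
d=np.hypot(Q[...,0],Q[...,1])
for z in (140,146,152): 
    q=Q[(abs(Q[...,1])<24)&(abs(Q[...,0])<30)&(abs(P[...,2]-z)<2)];print('neck',z,len(q),q[:,0].max().round(1),(q[:,1].max()+q[:,1].min())/2,np.ptp(q[:,1]))
q=P[(d<62)&(abs(P[...,2]-128)<6)];print('roof z',np.median(q[:,2]),robust(outer(q,e[:2])))
A=np.c_[q[:,:2]-e[:2],np.ones(len(q))];k=abs(q[:,2]-np.median(q[:,2]))<3;print(np.linalg.lstsq(A[k],q[k,2],rcond=None)[0])
q=P[(d<14)&(abs(P[...,2]-188)<5)];print('tip',np.percentile(q[:,2],[50,90]))
g=grab('side');P=g['P'];d=np.hypot(P[...,0]-652,P[...,1]+26)
q=P[(d<60)&(abs(P[...,2]-128)<4)];print('side roof',np.median(q[:,2]))
E
```

```text
[652.57236505 -25.77725466 139.50508303] 67.91195439868659 [ 0.17827299  1.329268   -0.09699703]
stem 165 139 8.5 -0.44276396509223126 17.05305859660712
stem 175 149 8.6 -0.2489616964421355 16.923838265331966
stem 183 229 9.1 -0.21396138184608038 18.00769934703809
neck 140 254 18.0 -0.9027887625036026 38.37375890195243
neck 146 277 18.0 -0.9881312931204427 37.64505074742505
neck 152 315 18.4 -0.3467634246645712 42.202333328051125
roof z 127.86423110525882 (array([653.2, -25.3]), np.float64(51.7), 29)
[-2.66944828e-03 -1.01557711e-03  1.27925731e+02]
tip [187.60923794 188.53229921]
side roof 126.14686276338108
```

>>> send_rows([
  [0,0,-0.02,0,0,0,0.5],
  [0,0,-0.04,0,0,0,0.5],
  [0,0,-0.055,0,0,0,0.5],
  [0,0,-0.06,0,0,0,0.5],
  [0,0,-0.06,0,0,0,0.5],
  [0,0,-0.06,0,0,0,0.2],
  [0,0,-0.06,0,0,0,0.05],
  [0,0,-0.06,0,0,0,-0.2],
  [0,0,-0.06,0,0,0,-0.2],
  [0,0,-0.06,0,0,0,-0.2],
  [0,0,-0.06,0,0,0,-0.2],
], squeeze=25)

```text
time_s: 23.52
ee_pos: [652.6, -25.7, 109.8]
ee_rot: [180.0, -0.0, 18.0]
force: [0.5, 0.1, 1.4]
gripper_width: 41.0
gripper_force: 25.0
```

>>> send_rows([
  [0,0,0.003,0,0,0,-0.2],
  [0.002,0.001,0.005,0,0,0,-0.2],
  [0.005,0.002,0.007,0,0,0,-0.2],
  [0.005,0.002,0.015,0,0,0,-0.2],
  [0.005,0.002,0.03,0,0,0,-0.2],
  [0.005,0.002,0.05,0,0,0,-0.2],
  [0.005,0.002,0.08,0,0,0,-0.2],
  [0.005,0.002,0.11,0,0,0,-0.2],
  [0.005,0.002,0.14,0,0,0,-0.2],
  [0.005,0.002,0.17,0,0,0,-0.2],
  [0.005,0.002,0.2,0,0,0,-0.2],
  [0.005,0.002,0.23,0,0,0,-0.2],
  [0.005,0.002,0.25,0,0,0,-0.2],
  [0.005,0.002,0.25,0,0,0,-0.2],
  [0.005,0.002,0.25,0,0,0,-0.2],
  [0.005,0.002,0.25,0,0,0,-0.2],
  [0.005,0.002,0.25,0,0,0,-0.2],
  [0.005,0.002,0.25,0,0,0,-0.2],
])

```text
time_s: 25.78
ee_pos: [655.0, -24.8, 234.3]
ee_rot: [-180.0, 0.0, 18.0]
force: [0.2, -0.5, -2.3]
gripper_width: 40.3
gripper_force: 25.0
```

```bash
python3 - <<'E'
from h import *
g=grab('side');s=g['s'];save(g,'s8.png',(200,80,400,260),3);P=g['P'];print(s['ee_pos'],s['force'],s['gripper_width'],np.abs(s['qvel']).max())
d=np.hypot(P[...,0]-652,P[...,1]+26)
m=d<75
for lo,hi in((60,140),(140,192),(200,260)):
    k=m&(P[...,2]>lo)&(P[...,2]<hi);q=P[k];print(lo,hi,k.sum(),q.min(0).round(1),q.max(0).round(1))
k=(d<48)&(P[...,2]>130)&(P[...,2]<146);print('cap top',np.median(P[k],0))
E
```

```text
[654.96649527 -24.75205321 234.27577386] [ 0.20886196 -0.5391147  -2.34202735] 40.2605020327993 0.19056707159880773
60 140 1323 [597.9 -73.   60. ] [701.8  39.5 138.9]
140 192 123 [642.3 -34.4 140.1] [659.  -14.9 185.8]
200 260 1222 [596.1 -80.6 205.7] [703.1  30.9 259.9]
cap top [647.94385335 -19.73666356 137.7740106 ]
```

View pics/s8.png

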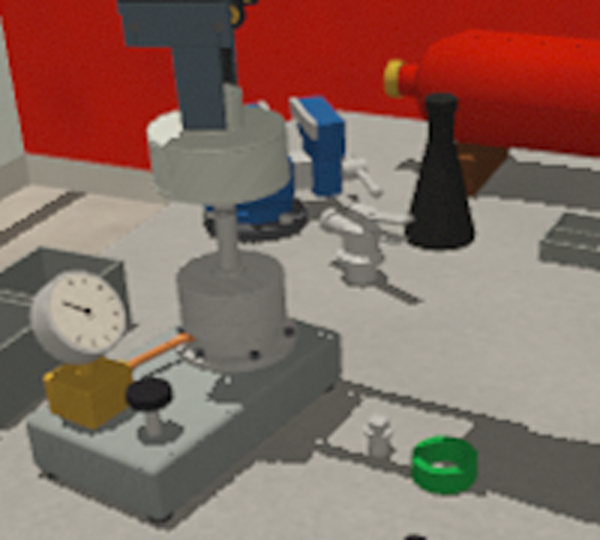

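The side picture shows the cap seated level on the head, with its body at (232,310) and its stem at (230,235). The guard is held level above it at (218,155), its rim near z = 207 mm, clear of the stem tip at 188 mm. I'm handing in.

```bash
python3 -c "
from workcell import env
print(env.job_done())"
```

```text
the job is handed in; nothing more can be done
None
```

The job is handed in: the holder was pressed flush at about 11 N, the cap is seated on the head, and the guard is held level about 19 mm above the stem tip; the hand-in returned no verdict, so I don't know if it passed.

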